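# Load a ball chuck and close its jaws

## Task

Drop the three steel balls into the aluminium chuck plate, each into the bore of its own size, so that every ball lies at the bottom of its bore. When all three are in, turn the knurled sleeve in the middle of the plate clockwise, seen from above, to its stop, so that the three jaws close over the balls. Leave the bottles, the vial and the petri dish that stand round the work where they are.

Things in the scene. Friction and masses are not known exactly. Their poses are not given: they have to be found in the camera images.
- chuck: Chuck: square aluminium plate 150 x 150 x 30 mm, fixed to the bench; origin at the centre of its underside. Three blind bores lie on a 55 mm radius round the centre, in its own frame at 165 deg from x (24 mm ball), 285 (30 mm ball), 45 (36 mm ball). A 13 mm wide steel jaw, 6 to 11 mm above the plate, points from the centre at each bore; open, it ends at least 17 mm short of the bore's centre.
- pocket_small (a point): Centre of the mouth of the smallest bore (27 mm diameter, 16 mm deep), on the plate's top face. The 24 mm ball at its bottom has its centre 4 mm below this point. Its jaw lies on the side of the plate's centre.
- pocket_medium (a point): Centre of the mouth of the middle bore (33 mm diameter, 19 mm deep), on the plate's top face. The 30 mm ball at its bottom has its centre 4 mm below this point. Its jaw lies on the side of the plate's centre.
- pocket_large (a point): Centre of the mouth of the largest bore (39 mm diameter, 22 mm deep), on the plate's top face. The 36 mm ball at its bottom has its centre 4 mm below this point. Its jaw lies on the side of the plate's centre.
- sleeve_top (a point): Centre of the top of the knurled steel sleeve, on its vertical axis, 75 mm above the bench. The sleeve is round, 34 mm diameter, on a fixed 42 mm collar that ends 29 mm below this point; the knurled part to grip reaches from 2 to 23 mm below this point. The large ball in its bore rises to 31 mm below this point.
- sleeve (a joint): Turn of the sleeve in rad: 0 jaws fully open, grows clockwise seen from above, 1.2 at the stop with the jaws closed over the balls (10 mm of jaw travel per rad). Stiff (about 0.1 N m), stays where it is left. Starts between 0 and 0.25. One grip and one twist is enough.
- bottle_open: Bystander: white open bottle, 80 mm diameter, 188 mm high, loose; origin at the centre of its underside.
- bottle_redcap: Bystander: white bottle with a red cap, 86 mm diameter, 177 mm high, loose; origin at the centre of its underside.
- vial: Bystander: small white vial with a ribbed cap, 36 mm diameter, 46 mm high, loose; origin at the centre of its underside.
- petri_1: Bystander: clear low petri dish, 62 mm diameter, 13 mm high, loose; origin at the centre of its underside.
- ball_small: Plain steel ball, 24 mm diameter; origin at its centre, 14.9 mm above the bench at the start. It lies loose on a low cork ring (34 mm outside diameter, 6 mm high, fixed to the bench); which ball lies on which ring varies.
- ball_medium: Plain steel ball, 30 mm diameter; origin at its centre, 18.7 mm above the bench at the start. It lies loose on a low cork ring (34 mm outside diameter, 6 mm high, fixed to the bench); which ball lies on which ring varies.
- ball_large: Plain steel ball, 36 mm diameter; origin at its centre, 22.1 mm above the bench at the start. It lies loose on a low cork ring (34 mm outside diameter, 6 mm high, fixed to the bench); which ball lies on which ring varies.

How it is judged:
By the outcome, as a careful person would: the job done as asked, in the order asked, and still so for the second after the job is handed in, with the robot touching nothing.
It also fails if it takes over 72 s, if anything falls off the work surface, if the arm or the gripper's body presses on something with over 40 N, if the wrist force passes 120 N, or if a joint passes its speed limit or range.

## Robot

A 6-joint arm with a two-finger parallel gripper is mounted at the origin on a cart in front of the work surface, level with it; the furniture and walls round the work are solid. World frame = base frame: x ahead of the robot, y to its left, z up, the work surface at z = 0. Lengths are in m, angles in rad, forces in N, time in s.
With the tool pointing down it reaches from about 0.4 to 0.825 m from the base axis. Payload 7 kg.
Tool frame: the origin (TCP) lies at the very end of the fingers, on their centre line; the grasp point (between the pads) lies arm.grip_point_offset behind it (arm.grip_point_offset is the distance from the TCP to the grasp point, in m); z points along the fingers, y is the line along which they close (so a half turn about z gives the same grasp; the last joint's range is limited). The gripper opens to 88 mm and grips with 3 to 60 N. Pads are 19 mm wide; open, the fingers measure 130 mm over their backs; the gripper's body (78 mm by 193 mm) begins 47 mm behind the grasp point.
Start: joints at [1.396, 0.359, 0.012, 0, -1.224, -0.288], TCP at [0.301, 0.604, 0.227] pointing down, gripper open.
Joint ranges: [-3.07, 3.07], [-1.43, 2.12], [-1.02, 1.25], [-3.03, 1.67], [-3.05, -0], [-3.03, 3.03]. Speed limits (rad/s): [2.39, 2.39, 3.01, 3.14, 3.14, 3.14].

## Interface

Orientations are given as [roll, pitch, yaw] about the fixed x, y, z axes, in that order (R = Rz(yaw) Ry(pitch) Rx(roll)).
In Python, from station import arm gives the robot as it stands.
- The arm moves only by the shell command python3 -m crank 'ROWS' [OPENING] [FORCE]. ROWS is JSON, a list of rows, each an object of numbers: "dx", "dy", "dz": the shift along the tool's x, y, z in cm; "wx", "wy", "wz": the turn, a rotation vector about the tool's x, y, z in degrees. A call has exactly 10 rows; each row is the pose to reach, as a shift and turn from the pose commanded when the call began, along the tool's axes at that moment; what a row does not reach only later rows make up. A row lasts 1/8 s, in which the tool goes at most 62.5 mm and 10.7 degrees, less where a joint would pass 70% of its speed; a pose out of reach is approached as far as the arm can. A call with a gripper value outside its range is refused whole. OPENING is the finger opening in cm, from 0 to 8.76, set as the call begins (- or left out, the last holds). The fingers move at their own pace and stop on an object; FORCE is the grip in N (left out, the last holds). Time passes only in rows, so rows that repeat a pose let the fingers close, or fill a call up. It gives the time, the measured TCP pose, the force, the opening and the grip force at its end, in the units of the state.
- arm.get_state(): the state, without advancing time (a new reading comes with each control period).
- arm.grab_frame(name): name is "scene" or "side" or "wrist"; returns the picture (384x512x3 uint8, red, green, blue); there is no depth.
- arm.calibration(name): a dict with "fx", "fy", "cx", "cy" (pixels), "world_from_camera" (4x4, takes a point from camera to world coordinates). Camera axes: x right, y down, z forward; pixel columns grow to the right and rows downward; lengths in m; the calibration is good to about 2 mm. A picture is of the moment at which its call begins: read the wrist's pose just before it. calibration takes no time and is no camera call; for the wrist camera it gives the pose at the moment of the call.
- arm.job_done(): hands the job in; it is judged then, once.
Trained networks look in the newest picture that a camera, given by its name, has taken for a name from the list of things; names that differ only in an ending like _2 or _b are one class to them, and where a whole thing is asked for, a point or a joint stands for the part that bears it (a point fixed in the world has none). Each returns a list of dicts, best first, with "confidence" (0 to 1); they miss things now and then, are a little off and sometimes report something else, mostly with a low value. They report only what shows in the picture. A call takes as long as a camera call.
- arm.find_in(camera, query): "centre" ([x, y, z] in m, in world coordinates, good to about 4 mm: the middle of the surface that is visible of it).
- arm.masks_of(camera, query): "pixels" (384x512 bool, what is visible of it).
- arm.mark_of(camera, query): "centre" ([x, y, z] in m, in world coordinates, good to about 4 mm: a listed point, or the origin of a listed thing).
The state is a dict: "t": time; "q": joint angles; "qd": joint speeds; "joint_efforts": joint torques, N m; "eef_pos": TCP position; "ee_rot": TCP orientation; "force": force on the tool from outside, world axes, zero at the start; "moment": the same for the moment, N m; "width": finger opening in m; "gripper_force": force on a finger pad.
Only numpy, scipy, OpenCV 4.12 (cv2) and the standard library are available. Lean on these libraries where they do the work, as an engineer would, in place of code of your own. Each camera call takes 0.05 s, during which the arm holds its last target. There are 200 camera calls.

## Working session

There is one attempt and no reset: what is moved stays moved. The work goes in short steps, Python scripts to look and compute and a shell command to move; the robot and the scene stay as the last step left them, time stands still between calls to the robot, and variables do not carry over. Pictures are saved under pics/ and viewed, at most 10 in all, crops included, and the job is handed in when it is done.

```bash
ls; mkdir -p pics
cat > h.py <<'E'
import numpy as np, cv2
from station import arm
from scipy.spatial.transform import Rotation as R
def pose():
    s=arm.get_state(); return np.array(s["eef_pos"]), R.from_euler('xyz',s["ee_rot"]), s
def ray(c,u,v):
    T=np.array(c["world_from_camera"]); d=T[:3,:3]@np.array([(u-c["cx"])/c["fx"],(v-c["cy"])/c["fy"],1]); return T[:3,3],d/np.linalg.norm(d)
def save(n,im): cv2.imwrite(f"pics/{n}.png",im[:,:,::-1])
def tri(rs):
    A=sum(np.eye(3)-np.outer(d,d) for o,d in rs); b=sum((np.eye(3)-np.outer(d,d))@o for o,d in rs); return np.linalg.solve(A,b)
E
python3 - <<'E'
from h import *
np.set_printoptions(precision=4,suppress=True)
p,r,s=pose(); print(p,s["ee_rot"],r.as_matrix(),s["width"],arm.grip_point_offset)
ims=[arm.grab_frame(n) for n in("scene","side")]
save("a",np.hstack([cv2.resize(i,(400,300)) for i in ims]))
save("s1",ims[0]);save("s2",ims[1])
for n in("scene","side"):
    print(n,np.array(arm.calibration(n)["world_from_camera"])[:3,3])
    for q in["chuck","pocket_small","pocket_medium","pocket_large","sleeve_top","ball_small","ball_medium","ball_large","bottle_open","bottle_redcap","vial","petri_1"]:
        print(q,[(np.round(d["centre"],4).tolist(),round(d["confidence"],2)) for d in arm.mark_of(n,q)[:3]])
print(arm.get_state()["t"])
E
```

```text
pics
[0.3012 0.6035 0.2256] [ 3.1399 -0.0002 -0.4629] [[ 0.8947 -0.4466 -0.0006]
 [-0.4466 -0.8947 -0.0016]
 [ 0.0002  0.0017 -1.    ]] 0.08758952624506454 0.0188
scene [ 0.1697 -0.4799  0.7609]
chuck [([0.5571, -0.08, -0.0002], 0.89), ([0.6046, -0.1049, 0.0289], 0.71)]
pocket_small [([0.5499, -0.0202, 0.0301], 0.69)]
pocket_medium [([0.5148, -0.1073, 0.0277], 0.87)]
pocket_large [([0.6062, -0.101, 0.0282], 0.82)]
sleeve_top []
ball_small [([0.478, 0.3442, 0.0127], 0.44)]
ball_medium [([0.5317, 0.2132, 0.0199], 0.59), ([0.4806, 0.3478, 0.0117], 0.51)]
ball_large [([0.4544, -0.2479, 0.0171], 0.78)]
bottle_open [([0.613, 0.315, -0.0053], 0.91)]
bottle_redcap [([0.6306, -0.327, 0.0014], 0.7)]
vial [([0.4359, 0.2289, 0.0035], 0.71), ([0.5548, -0.0777, 0.0726], 0.53), ([0.6311, -0.3259, 0.004], 0.42)]
petri_1 [([0.4999, 0.2908, -0.0016], 0.81)]
side [0.5115 1.0514 0.783 ]
chuck [([0.5504, -0.0797, -0.0011], 0.61), ([0.4349, 0.2254, 0.0025], 0.41)]
pocket_small [([0.5486, -0.0275, 0.0292], 0.82)]
pocket_medium [([0.5123, -0.1105, 0.0253], 0.57)]
pocket_large [([0.6008, -0.0961, 0.0295], 0.91)]
sleeve_top [([0.5514, -0.0777, 0.0747], 0.95)]
ball_small [([0.4808, 0.3403, 0.0177], 0.41), ([0.6121, 0.3085, -0.0003], 0.37)]
ball_medium []
ball_large [([0.4585, -0.2535, 0.0175], 0.49)]
bottle_open [([0.6118, 0.3118, -0.0021], 0.69)]
bottle_redcap [([0.6297, -0.3248, -0.0008], 0.89), ([0.4568, -0.2508, 0.0193], 0.16)]
vial [([0.4788, 0.3403, 0.0174], 0.65), ([0.4356, 0.2247, 0.0014], 0.63)]
petri_1 [([0.5061, 0.287, 0.0017], 0.66)]
1.3
```

View picture.

View pics/a.png

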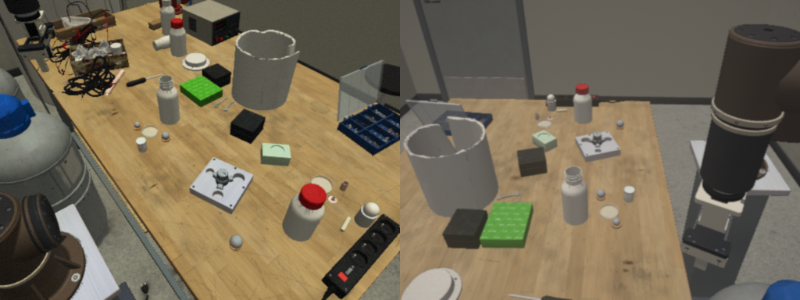

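Run:
```python
from h import *
np.set_printoptions(precision=4,suppress=True)
Cs={}
# masks from both views, triangulate ball centroids
for n in("scene","side"):
    arm.grab_frame(n)
    c=arm.calibration(n);
    for q in["ball_small","ball_medium","ball_large","sleeve_top"]:
        for m in arm.masks_of(n,q)[:3]:
            v,u=np.nonzero(m["pixels"]); o,d=ray(c,u.mean(),v.mean())
            Cs.setdefault(n,[]).append((q,o,d))
            e=o+d*(0.018-o[2])/d[2]
            print(n,q,round(m["confidence"],2),len(u),np.ptp(u)+1,np.ptp(v)+1,u.mean().round(1),v.mean().round(1),e)
for q,o,d in Cs["scene"]:
    for q2,o2,d2 in Cs["side"]:
        P=tri([(o,d),(o2,d2)]); g=np.linalg.norm(np.cross(P-o,d))
        if g<.006: print(q,q2,P,g)
print(arm.get_state()["t"])
```

```text
scene ball_small 0.54 38 7 7 174.8 159.2 [0.4789 0.3407 0.018 ]
scene ball_medium 0.51 62 8 9 210.6 173.1 [0.5317 0.2211 0.018 ]
scene ball_medium 0.23 3401 82 71 283.4 236.3 [ 0.5515 -0.0834  0.018 ]
scene ball_large 0.8 227 16 18 300.8 308.9 [ 0.4565 -0.2517  0.018 ]
scene ball_large 0.63 255 20 16 190.5 167.9 [0.4967 0.2769 0.018 ]
scene sleeve_top 0.91 3420 82 73 283.1 236.1 [ 0.5512 -0.0827  0.018 ]
side ball_small 0.57 62 9 9 276.8 283.8 [0.4812 0.3449 0.018 ]
side ball_medium 0.47 93 11 11 257.3 247.6 [0.5321 0.2172 0.018 ]
side ball_large 0.36 127 11 13 252.1 174.9 [ 0.5595 -0.1454  0.018 ]
ball_small ball_small [0.4805 0.3431 0.0158] 0.0006422025971941672
ball_medium ball_medium [0.5315 0.2195 0.0198] 0.0006266430979101951
1.8
```

The scene view shows the small and medium balls left of the chuck, beside the petri dish and open bottle. The large ball lies right of the chuck, at about (300,309) px in the full frame. The side view agrees. Next I need the wrist camera's mount before choosing a viewpoint.

```bash
cat >> h.py <<'E'
def togo(x,y,z,closing):
    """move (cm in tool axes, deg about tool z) to TCP x,y,z with closing axis at this world angle"""
    p,r,s=pose(); d=r.inv().apply(np.array([x,y,z])-p)*100
    yv=r.apply([0,1,0]); cur=np.degrees(np.arctan2(yv[1],yv[0])); w=(closing-cur+90)%180-90
    t=r.inv().apply(R.identity().apply([0,0,-1])); 
    tilt=np.cross([0,0,1],t)*180/np.pi
    print("go",np.round(d,2),"wz",round(-w,1),"tilt wx,wy",np.round(tilt[:2],2),"t",s["t"],"q6",round(s["q"][5],2))
E
python3 - <<'E'
from h import *
np.set_printoptions(precision=4,suppress=True)
p,r,s=pose();c=arm.calibration("wrist");T=np.array(c["world_from_camera"])
print(r.inv().apply(T[:3,3]-p), r.inv().as_matrix()@T[:3,:3],c["fx"],c["cx"],c["cy"])
togo(.45,.26,.24,48)
togo(.50,.27,.24,60)
E
```

```text
[ 0.0788 -0.0012 -0.1578] [[ 0.0003 -0.9574 -0.2889]
 [ 1.      0.      0.0007]
 [-0.0007 -0.2889  0.9574]] 305.70252713230707 260.3209811168751 188.91262354648848
go [28.66 24.14 -1.34] wz 15.5 tilt wx,wy [0. 0.] t 1.8 q6 -0.29
go [32.69 21.02 -1.34] wz 3.5 tilt wx,wy [0. 0.] t 1.8 q6 -0.29
```

```bash
python3 -m crank '[{"dx":4.1,"dy":2.6,"dz":-1.3},{"dx":8.2,"dy":5.2,"dz":-1.3},{"dx":12.3,"dy":7.8,"dz":-1.3},{"dx":16.4,"dy":10.5,"dz":-1.3,"wz":4},{"dx":20.5,"dy":13.1,"dz":-1.3,"wz":6},{"dx":24.6,"dy":15.8,"dz":-1.3,"wz":8},{"dx":28.6,"dy":18.4,"dz":-1.3,"wz":10},{"dx":32.7,"dy":21,"dz":-1.3,"wz":12},{"dx":32.7,"dy":21,"dz":-1.3,"wz":12},{"dx":32.7,"dy":21,"dz":-1.3,"wz":12}]' 5
python3 - <<'E'
from h import *
np.set_printoptions(precision=4,suppress=True)
p,r,s=pose();c=arm.calibration("wrist");im=arm.grab_frame("wrist");save("w1",im);print(p,s["t"])
for q in["ball_small","ball_medium","petri_1"]:
  for m in arm.masks_of("wrist",q)[:2]:
    v,u=np.nonzero(m["pixels"]); 
    for h in(.0149,.0187):
        o,d=ray(c,u.mean(),v.mean()); e=o+d*(h-o[2])/d[2]; print(q,round(m["confidence"],2),len(u),np.ptp(u)+1,np.ptp(v)+1,u.mean().round(1),v.mean().round(1),e)
E
```

```text
$[0]: bad value
```

```bash
cat > look1.py <<'E'
from h import *
import sys
np.set_printoptions(precision=4,suppress=True)
p,r,s=pose();c=arm.calibration("wrist");im=arm.grab_frame("wrist");save(sys.argv[1],im);print(p,s["t"])
for q in sys.argv[2:]:
  q,h=q.split("=");h=float(h)
  for m in arm.masks_of("wrist",q)[:2]:
    v,u=np.nonzero(m["pixels"]); 
    o,d=ray(c,u.mean(),v.mean()); e=o+d*(h-o[2])/d[2]; print(q,round(m["confidence"],2),len(u),np.ptp(u)+1,np.ptp(v)+1,u.mean().round(1),v.mean().round(1),e, "tool",r.inv().apply(e-p))
E
python3 -m crank '[{"dx":4.1,"dy":2.6,"dz":-1.3,"wx":0,"wy":0,"wz":0},{"dx":8.2,"dy":5.2,"dz":-1.3,"wx":0,"wy":0,"wz":0},{"dx":12.3,"dy":7.8,"dz":-1.3,"wx":0,"wy":0,"wz":0},{"dx":16.4,"dy":10.5,"dz":-1.3,"wx":0,"wy":0,"wz":4},{"dx":20.5,"dy":13.1,"dz":-1.3,"wx":0,"wy":0,"wz":6},{"dx":24.6,"dy":15.8,"dz":-1.3,"wx":0,"wy":0,"wz":8},{"dx":28.6,"dy":18.4,"dz":-1.3,"wx":0,"wy":0,"wz":10},{"dx":32.7,"dy":21,"dz":-1.3,"wx":0,"wy":0,"wz":12},{"dx":32.7,"dy":21,"dz":-1.3,"wx":0,"wy":0,"wz":12},{"dx":32.7,"dy":21,"dz":-1.3,"wx":0,"wy":0,"wz":12}]' 5 && python3 look1.py w1 ball_small=.0149 ball_medium=.0187 petri_1=.007
```

```text
t: 3.05
eef_pos: [0.5003, 0.27, 0.2396]
ee_rot: [-3.141, 0.0, -0.673]
force: [-0.3, -0.2, 0.1]
width: 0.0505
gripper_force: 0.0
[0.5003 0.27   0.2396] 3.05
ball_small 0.57 270 18 19 228.1 205.6 [0.4806 0.3417 0.0149] tool [-0.0601 -0.0438  0.2248]
ball_medium 0.94 477 25 25 278.0 114.8 [0.5327 0.2183 0.0187] tool [0.0576 0.0203 0.2209]
petri_1 0.73 1859 49 49 248.1 166.5 [0.5041 0.2887 0.007 ] tool [-0.0087 -0.017   0.2326]
```

View pics/w1.png

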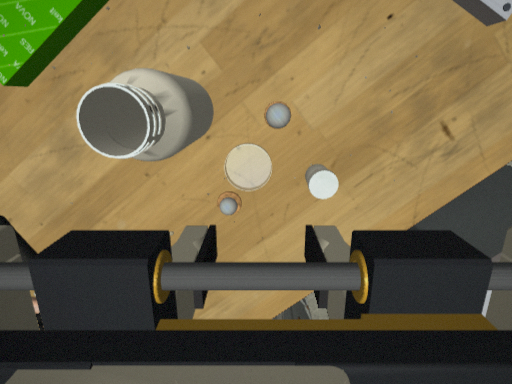

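The wrist view shows the small ball at (228,206) and the medium ball at (278,115). Between them is the petri dish at (248,167), with the bottle at upper left. The long side of the gripper body lies along the closing axis. I'll hover close over the small ball.

```bash
python3 -m crank '[{"dx":-3,"dy":-2.2,"dz":0,"wx":0,"wy":0,"wz":0},{"dx":-6,"dy":-4.4,"dz":0,"wx":0,"wy":0,"wz":0},{"dx":-6,"dy":-4.4,"dz":4,"wx":0,"wy":0,"wz":0},{"dx":-6,"dy":-4.4,"dz":8,"wx":0,"wy":0,"wz":0},{"dx":-6,"dy":-4.4,"dz":12,"wx":0,"wy":0,"wz":0},{"dx":-6,"dy":-4.4,"dz":16,"wx":0,"wy":0,"wz":0},{"dx":-6,"dy":-4.4,"dz":18,"wx":0,"wy":0,"wz":0},{"dx":-6,"dy":-4.4,"dz":19,"wx":0,"wy":0,"wz":0},{"dx":-6,"dy":-4.4,"dz":19,"wx":0,"wy":0,"wz":0},{"dx":-6,"dy":-4.4,"dz":19,"wx":0,"wy":0,"wz":0}]' 5 && python3 look1.py w2 ball_small=.0149 petri_1=.007
```

```text
t: 4.5
eef_pos: [0.4811, 0.3426, 0.0506]
ee_rot: [-3.14, -0.0, -0.672]
force: [-0.9, -0.1, 1.0]
width: 0.0501
gripper_force: 0.0
[0.4811 0.3426 0.0506] 4.5
ball_small 0.63 899 34 33 263.2 217.1 [0.4807 0.342  0.0149] tool [0.0001 0.0008 0.0357]
petri_1 0.56 7491 97 99 304.8 138.7 [0.5045 0.2883 0.007 ] tool [0.0522 0.0281 0.0436]
```

View pics/w2.png

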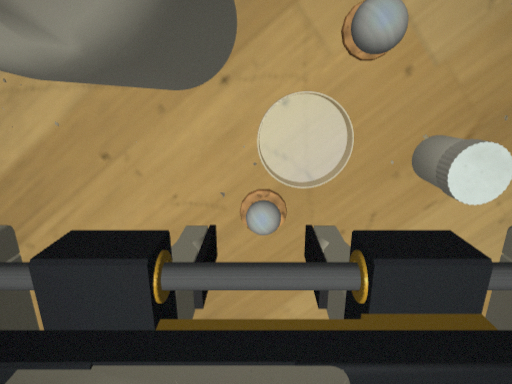

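The ball sits at (263,217), centred between the fingertips at columns 216 and 305. Both wrist views agree at the stated height. Now I'll descend and grip.

```bash
python3 -m crank '[{"dx":0,"dy":0.1,"dz":1.5,"wx":0,"wy":0,"wz":0},{"dx":0,"dy":0.1,"dz":3,"wx":0,"wy":0,"wz":0},{"dx":0,"dy":0.1,"dz":4,"wx":0,"wy":0,"wz":0},{"dx":0,"dy":0.1,"dz":4.3,"wx":0,"wy":0,"wz":0},{"dx":0,"dy":0.1,"dz":4.3,"wx":0,"wy":0,"wz":0},{"dx":0,"dy":0.1,"dz":4.3,"wx":0,"wy":0,"wz":0},{"dx":0,"dy":0.1,"dz":4.3,"wx":0,"wy":0,"wz":0},{"dx":0,"dy":0.1,"dz":4.3,"wx":0,"wy":0,"wz":0},{"dx":0,"dy":0.1,"dz":4.3,"wx":0,"wy":0,"wz":0},{"dx":0,"dy":0.1,"dz":4.3,"wx":0,"wy":0,"wz":0}]' - 15 && python3 -m crank '[{"dx":0,"dy":0,"dz":0,"wx":0,"wy":0,"wz":0},{"dx":0,"dy":0,"dz":0,"wx":0,"wy":0,"wz":0},{"dx":0,"dy":0,"dz":0,"wx":0,"wy":0,"wz":0},{"dx":0,"dy":0,"dz":0,"wx":0,"wy":0,"wz":0},{"dx":0,"dy":0,"dz":0,"wx":0,"wy":0,"wz":0},{"dx":0,"dy":0,"dz":-3,"wx":0,"wy":0,"wz":0},{"dx":0,"dy":0,"dz":-9,"wx":0,"wy":0,"wz":0},{"dx":0,"dy":0,"dz":-15,"wx":0,"wy":0,"wz":0},{"dx":0,"dy":0,"dz":-20,"wx":0,"wy":0,"wz":0},{"dx":0,"dy":0,"dz":-21,"wx":0,"wy":0,"wz":0}]' 1.5 15
python3 - <<'E'
from h import *
togo(.5505,-.0795,.2,5)
E
```

```text
t: 5.9
eef_pos: [0.4801, 0.3411, 0.0066]
ee_rot: [-3.141, -0.0, -0.672]
force: [-0.1, -0.2, -0.4]
width: 0.0501
gripper_force: 0.0
t: 7.15
eef_pos: [0.4812, 0.3423, 0.2208]
ee_rot: [-3.135, -0.0, -0.672]
force: [0.9, 0.0, -2.2]
width: 0.0228
gripper_force: 15.0
go [31.68 28.71  1.9 ] wz 46.5 tilt wx,wy [-0.39 -0.02] t 7.15 q6 -0.05
```

```bash
python3 -m crank '[{"dx":3.5,"dy":3,"dz":0,"wx":0,"wy":0,"wz":5},{"dx":7,"dy":6,"dz":0,"wx":0,"wy":0,"wz":11},{"dx":10.5,"dy":9.1,"dz":0,"wx":0,"wy":0,"wz":17},{"dx":14.1,"dy":12.2,"dz":0,"wx":0,"wy":0,"wz":23},{"dx":17.6,"dy":15.2,"dz":1,"wx":0,"wy":0,"wz":29},{"dx":21.2,"dy":18.3,"dz":1,"wx":0,"wy":0,"wz":35},{"dx":24.7,"dy":21.3,"dz":2,"wx":0,"wy":0,"wz":41},{"dx":28.3,"dy":24.4,"dz":2,"wx":0,"wy":0,"wz":46.5},{"dx":28.3,"dy":24.4,"dz":2,"wx":0,"wy":0,"wz":46.5},{"dx":28.3,"dy":24.4,"dz":2,"wx":0,"wy":0,"wz":46.5}]'
cat > chuck.py <<'E'
from h import *
import sys
np.set_printoptions(precision=4,suppress=True)
p,r,s=pose();c=arm.calibration("wrist");im=arm.grab_frame("wrist");save(sys.argv[1],im);print(p,s["t"],s["width"])
for q in["pocket_small","pocket_medium","pocket_large","sleeve_top","chuck"]:
    for d in arm.mark_of("wrist",q)[:2]: print(q,d["centre"],round(d["confidence"],2))
E
python3 chuck.py w3
```

```text
t: 8.4
eef_pos: [0.549, -0.0262, 0.1957]
ee_rot: [3.14, 0.0, -1.484]
force: [0.1, 0.2, -0.2]
width: 0.0228
gripper_force: 15.0
[ 0.549  -0.0262  0.1957] 8.4 0.022780192992223693
pocket_small [0.5477, -0.0225, 0.0333] 0.75
pocket_medium [0.5133, -0.1124, 0.0317] 0.87
pocket_medium [0.5504, -0.0255, 0.2047] 0.39
pocket_large [0.6054, -0.1009, 0.0279] 0.56
pocket_large [0.5501, -0.0238, 0.2014] 0.25
sleeve_top [0.551, -0.0777, 0.0767] 0.58
chuck [0.5556, -0.0767, 0.0023] 0.75
```

View pics/w3.png

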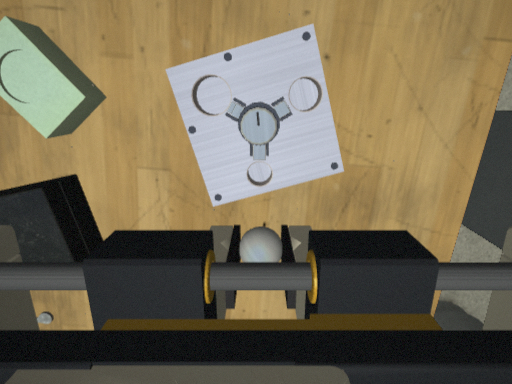

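The plate shows at columns 167–343, rows 24–206. The bores are at about (259,173) small, (305,95) medium and (212,95) large. The ball is held at (262,246) between the pads. Now I'll rectify the picture onto the plate's top plane to get the exact pose.

```bash
cat > rect.py <<'E'
from h import *
import sys
from scipy.optimize import least_squares
np.set_printoptions(precision=4,suppress=True)
def rect(im,c,z=.03,cx=.551,cy=-.079,half=.1,k=3000):
    T=np.array(c["world_from_camera"]); n=int(2*half*k)
    X,Y=np.meshgrid(cx-half+(np.arange(n)+.5)/k, cy+half-(np.arange(n)+.5)/k)
    P=np.stack([X,Y,np.full_like(X,z)],-1)-T[:3,3]; P=P@T[:3,:3]
    return cv2.remap(im,(P[...,0]/P[...,2]*c["fx"]+c["cx"]).astype(np.float32),(P[...,1]/P[...,2]*c["fy"]+c["cy"]).astype(np.float32),cv2.INTER_LINEAR)
def w2p(x,y,cx=.551,cy=-.079,half=.1,k=3000): return (x-cx+half)*k,(cy+half-y)*k
if __name__=="__main__":
    im=cv2.imread("pics/w3.png")[:,:,::-1]; c=arm.calibration("wrist"); g=rect(im,c)
    hsv=cv2.cvtColor(g,cv2.COLOR_RGB2HSV); m=((hsv[...,1]<60)&(hsv[...,2]>120)).astype(np.uint8)
    m=cv2.morphologyEx(m,cv2.MORPH_OPEN,np.ones((9,9))); 
    cs,_=cv2.findContours(m,cv2.RETR_EXTERNAL,cv2.CHAIN_APPROX_NONE); ct=max(cs,key=cv2.contourArea)
    (x,y),(w,h),a=cv2.minAreaRect(ct); X,Y=x/3000+.451,.021-y/3000
    print("plate",X,Y,w/3,h/3,a)
    out=g[:,:,::-1].copy(); cv2.drawContours(out,[ct],-1,(0,255,0),1)
    yaw0=-a
    yaws=[(yaw0+90*i) for i in range(4)]; yaw=min(yaws,key=lambda t:abs((t+69+180)%360-180)); print("yaw",yaw)
    for b,rr in((165,13.5),(285,16.5),(45,19.5)):
        t=np.radians(yaw+b); px,py=X+.055*np.cos(t),Y+.055*np.sin(t); print(b,px,py,"radial",(yaw+b)%360)
        u,v=w2p(px,py); cv2.circle(out,(int(u),int(v)),int(rr*3),(0,0,255),1); cv2.drawMarker(out,(int(u),int(v)),(255,0,0))
    cv2.imwrite("pics/r1.png",out)
E
python3 rect.py
```

```text
plate 0.556735087076823 -0.07663651529947917 151.2386474609375 150.98371378580728 69.18492889404297
yaw -69.18492889404297
165 0.55116259776299 -0.021919540210872362 radial 95.81507110595703
285 0.5121350412887656 -0.10882092015187922 radial 215.81507110595703
45 0.6069076221787132 -0.0991690855356859 radial 335.81507110595703
```

View pics/r1.png

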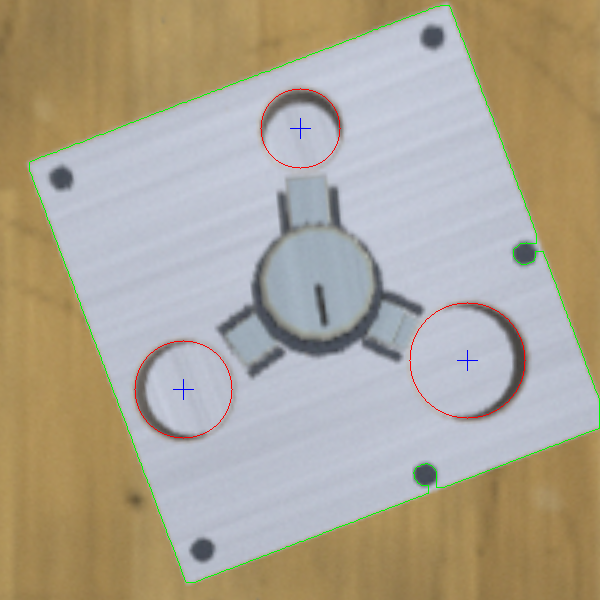

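The plate fits a 151 mm square, and all three drawn bore circles lie on the real rims, with the small one at (300,128) in the rectified view. Centre is (0.5567, -0.0766), yaw -69.2°. Next I'll place the small ball.

Run:
```python
from h import *
togo(.5512,-.0219,.0325,5.8)
togo(.5512,-.0219,.0325,5.0)
```

```text
go [-0.31 -0.2  16.41] wz -0.7 tilt wx,wy [-0.01  0.01] t 8.7 q6 -0.22
go [-0.31 -0.2  16.41] wz 0.1 tilt wx,wy [-0.01  0.01] t 8.7 q6 -0.22
```

```bash
python3 -m crank '[{"dx":-0.3,"dy":-0.2,"dz":3,"wx":0,"wy":0,"wz":-0.7},{"dx":-0.3,"dy":-0.2,"dz":7,"wx":0,"wy":0,"wz":-0.7},{"dx":-0.3,"dy":-0.2,"dz":11,"wx":0,"wy":0,"wz":-0.7},{"dx":-0.3,"dy":-0.2,"dz":13,"wx":0,"wy":0,"wz":-0.7},{"dx":-0.3,"dy":-0.2,"dz":14.5,"wx":0,"wy":0,"wz":-0.7},{"dx":-0.3,"dy":-0.2,"dz":15,"wx":0,"wy":0,"wz":-0.7},{"dx":-0.3,"dy":-0.2,"dz":15,"wx":0,"wy":0,"wz":-0.7},{"dx":-0.3,"dy":-0.2,"dz":15,"wx":0,"wy":0,"wz":-0.7},{"dx":-0.3,"dy":-0.2,"dz":15,"wx":0,"wy":0,"wz":-0.7},{"dx":-0.3,"dy":-0.2,"dz":15,"wx":0,"wy":0,"wz":-0.7}]'
python3 - <<'E'
from h import *
im=arm.grab_frame("wrist");save("w4",im)
c=arm.calibration("wrist")
save("w4c",cv2.resize(im[130:300,160:360],(800,680))[:600])
togo(.5512,-.0219,.0325,5.8)
E
```

```text
t: 9.95
eef_pos: [0.5514, -0.0229, 0.047]
ee_rot: [-3.141, 0.0, -1.472]
force: [-1.0, 0.1, -1.3]
width: 0.0226
gripper_force: 15.0
go [-0.1   0.01  1.44] wz -0.1 tilt wx,wy [-0.03  0.01] t 10.0 q6 -0.21
```

View pics/w4c.png

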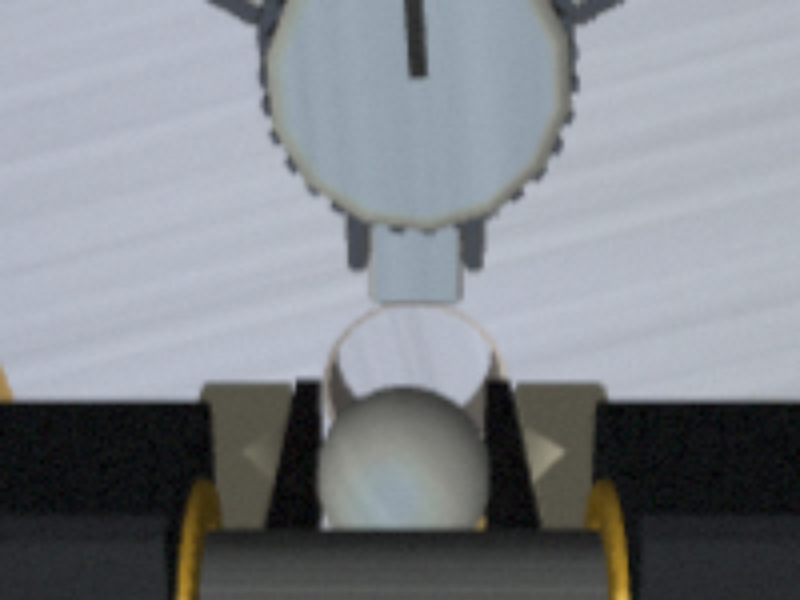

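The ball shows at (261,247) in full-frame px, while the bore rim spans columns 242–286 with its far edge at row 206. That puts the bore about 2 mm further along tool y. I'll compute both in the same camera frame.

```bash
cat > rel.py <<'E'
from h import *
def at(u,v,z):
    p,r,s=pose(); c=arm.calibration("wrist"); o,d=ray(c,u,v); e=o+d*(z-o[2])/d[2]; return r.inv().apply(e-p)*1000
E
python3 - <<'E'
from rel import *
from rect import rect,w2p
p,r,s=pose()
print("far rim",at(263.9,205.75,.03),"L",at(242,223.5,.03),"R",at(285.75,223.5,.03))
print("ball c",at(260.8,247.5,p[2]+.0083),"ball top edge",at(260.8,226.7,p[2]+.0083))
print("fingertip front L,R inner", at(235,225.5,p[2]),at(281,225.5,p[2]))
E
```

```text
far rim [14.2363  1.1605 16.8836] L [  2.5847 -12.3287  16.8924] R [ 2.5931 14.7041 16.8774]
ball c [-0.6786 -0.7602 -8.2995] ball top edge [11.5523 -0.7692 -8.3009]
fingertip front L,R inner [  8.615  -15.1808   0.0074] [ 8.623  10.5476 -0.0069]
```

```bash
python3 -m crank '[{"dx":0.1,"dy":0.2,"dz":0.4,"wx":0,"wy":0,"wz":0},{"dx":0.1,"dy":0.2,"dz":0.8,"wx":0,"wy":0,"wz":0},{"dx":0.1,"dy":0.2,"dz":1.2,"wx":0,"wy":0,"wz":0},{"dx":0.1,"dy":0.2,"dz":1.4,"wx":0,"wy":0,"wz":0},{"dx":0.1,"dy":0.2,"dz":1.5,"wx":0,"wy":0,"wz":0},{"dx":0.1,"dy":0.2,"dz":1.5,"wx":0,"wy":0,"wz":0},{"dx":0.1,"dy":0.2,"dz":1.5,"wx":0,"wy":0,"wz":0},{"dx":0.1,"dy":0.2,"dz":1.5,"wx":0,"wy":0,"wz":0},{"dx":0.1,"dy":0.2,"dz":1.5,"wx":0,"wy":0,"wz":0},{"dx":0.1,"dy":0.2,"dz":1.5,"wx":0,"wy":0,"wz":0}]'
python3 - <<'E'
from h import *
im=arm.grab_frame("wrist");save("w5",im)
save("w5c",cv2.resize(im[150:300,160:360],(800,600)))
E
```

```text
t: 11.25
eef_pos: [0.5494, -0.0241, 0.0316]
ee_rot: [-3.142, 0.0, -1.472]
force: [-0.7, 0.2, 0.4]
width: 0.0226
gripper_force: 15.0
```

View pics/w5c.png

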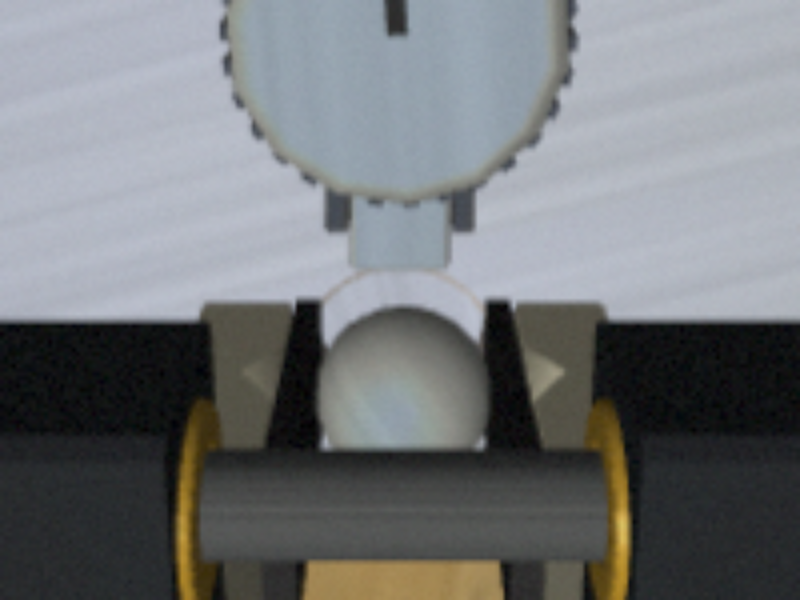

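Ball and bore are now lined up at column 402 of the crop, with the ball just in the mouth. I'll release and lift.

```bash
python3 -m crank '[{"dx":0.05,"dy":0,"dz":0,"wx":0,"wy":0,"wz":0},{"dx":0.05,"dy":0,"dz":0,"wx":0,"wy":0,"wz":0},{"dx":0.05,"dy":0,"dz":0,"wx":0,"wy":0,"wz":0},{"dx":0.05,"dy":0,"dz":0,"wx":0,"wy":0,"wz":0},{"dx":0.05,"dy":0,"dz":-2,"wx":0,"wy":0,"wz":0},{"dx":0.05,"dy":0,"dz":-6,"wx":0,"wy":0,"wz":0},{"dx":0.05,"dy":0,"dz":-12,"wx":0,"wy":0,"wz":0},{"dx":0.05,"dy":0,"dz":-18,"wx":0,"wy":0,"wz":0},{"dx":0.05,"dy":0,"dz":-21,"wx":0,"wy":0,"wz":0},{"dx":0.05,"dy":0,"dz":-21,"wx":0,"wy":0,"wz":0}]' 4.4
python3 - <<'E'
from rel import *
from rect import rect
im=arm.grab_frame("wrist");c=arm.calibration("wrist");save("w6",im)
np.set_printoptions(precision=4,suppress=True)
for m in arm.masks_of("wrist","ball_small")[:2]:
    v,u=np.nonzero(m["pixels"]); o,d=ray(c,u.mean(),v.mean()); print(m["confidence"],len(u),np.ptp(u)+1,np.ptp(v)+1,o+d*(.026-o[2])/d[2])
a,b=[im[30:200,150:360]]*2
togo(.532,.219,.23,120)
togo(.532,.219,.23,130)
E
```

```text
t: 12.55
eef_pos: [0.5507, -0.0243, 0.2446]
ee_rot: [-3.136, 0.001, -1.471]
force: [0.7, -0.6, -0.7]
width: 0.044
gripper_force: 0.0
0.52 285 19 19 [ 0.548  -0.0244  0.026 ]
go [-24.4   -0.71   1.14] wz 65.7 tilt wx,wy [-0.    0.03] t 12.65 q6 -0.21
go [-24.4   -0.71   1.14] wz 55.7 tilt wx,wy [-0.    0.03] t 12.65 q6 -0.21
```

```bash
sed -i 's#"pics/w3.png"#sys.argv[1]#; s#"pics/r1.png"#sys.argv[2]#' rect.py; python3 rect.py pics/w6.png pics/r2.png
```

```text
plate 0.5529928080240886 -0.07833550008138021 149.781005859375 149.3084716796875 69.29306030273438
yaw -69.29306030273438
165 0.5475235931350917 -0.023608105766485456 radial 95.70693969726562
285 0.5083321017089601 -0.11043567627145498 radial 215.70693969726562
45 0.603122729228214 -0.10096271820620017 radial 335.7069396972656
```

View pics/r2.png

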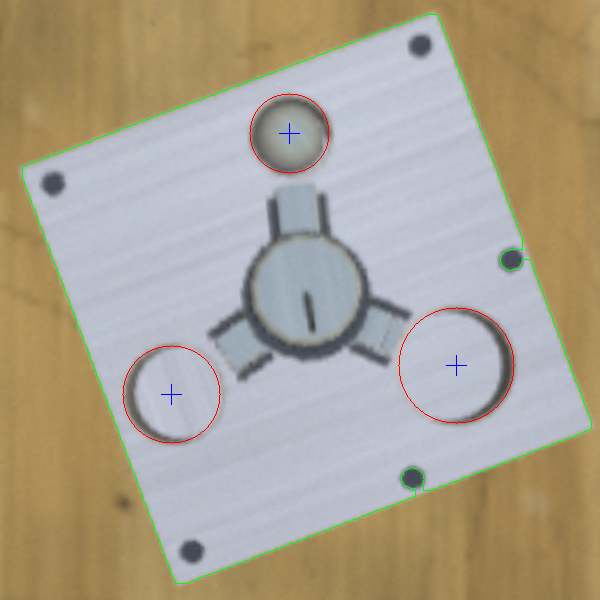

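The small ball lies inside its bore at (289,133), and the other two bores are empty. This overlay sits about 4 mm off my first one because the earlier picture was taken before the arm had settled. From the actual release pose, the pockets are medium (0.5101, -0.1113) and large (0.6049, -0.1018). On to the medium ball.

```bash
python3 -m crank '[{"dx":-3.5,"dy":-0.1,"dz":0,"wx":0,"wy":0,"wz":5},{"dx":-7,"dy":-0.2,"dz":0,"wx":0,"wy":0,"wz":11},{"dx":-10.5,"dy":-0.3,"dz":0,"wx":0,"wy":0,"wz":17},{"dx":-14,"dy":-0.4,"dz":0.5,"wx":0,"wy":0,"wz":23},{"dx":-17.5,"dy":-0.5,"dz":1,"wx":0,"wy":0,"wz":29},{"dx":-21,"dy":-0.6,"dz":1,"wx":0,"wy":0,"wz":35},{"dx":-24.4,"dy":-0.7,"dz":1,"wx":0,"wy":0,"wz":40.7},{"dx":-24.4,"dy":-0.7,"dz":5,"wx":0,"wy":0,"wz":40.7},{"dx":-24.4,"dy":-0.7,"dz":9,"wx":0,"wy":0,"wz":40.7},{"dx":-24.4,"dy":-0.7,"dz":12,"wx":0,"wy":0,"wz":40.7}]' 4.4; python3 -m crank '[{"dx":0,"dy":0,"dz":3,"wx":0,"wy":0,"wz":0},{"dx":0,"dy":0,"dz":5,"wx":0,"wy":0,"wz":0},{"dx":0,"dy":0,"dz":6,"wx":0,"wy":0,"wz":0},{"dx":0,"dy":0,"dz":6.3,"wx":0,"wy":0,"wz":0},{"dx":0,"dy":0,"dz":6.3,"wx":0,"wy":0,"wz":0},{"dx":0,"dy":0,"dz":6.3,"wx":0,"wy":0,"wz":0},{"dx":0,"dy":0,"dz":6.3,"wx":0,"wy":0,"wz":0},{"dx":0,"dy":0,"dz":6.3,"wx":0,"wy":0,"wz":0},{"dx":0,"dy":0,"dz":6.3,"wx":0,"wy":0,"wz":0},{"dx":0,"dy":0,"dz":6.3,"wx":0,"wy":0,"wz":0}]';  python3 look1.py w7 ball_medium=.0187 petri_1=.007 vial=.04
```

```text
t: 13.9
eef_pos: [0.5307, 0.2181, 0.1182]
ee_rot: [3.14, -0.004, -2.182]
force: [-1.2, 0.2, 1.3]
width: 0.0439
gripper_force: 0.0
t: 15.15
eef_pos: [0.5322, 0.2189, 0.0586]
ee_rot: [-3.142, 0.0, -2.182]
force: [0.6, 0.4, 0.2]
width: 0.0439
gripper_force: 0.0
[0.5322 0.2189 0.0586] 15.15
ball_medium 0.6 1489 44 44 261.1 212.5 [0.5318 0.2186 0.0187] tool [0.0004 0.0002 0.0399]
ball_medium 0.6 4241 84 65 398.6 144.8 [0.432  0.2313 0.0187] tool [0.0473 0.0892 0.0399]
petri_1 0.57 575 49 26 346.0 225.0 [0.4884 0.2666 0.007 ] tool [-0.0139  0.0632  0.0516]
vial 0.91 4233 85 65 398.6 144.7 [0.4381 0.2231 0.04  ] tool [0.0505 0.0795 0.0186]
```

```bash
python3 -m crank '[{"dx":0.05,"dy":0,"dz":2,"wx":0,"wy":0,"wz":0},{"dx":0.05,"dy":0,"dz":4,"wx":0,"wy":0,"wz":0},{"dx":0.05,"dy":0,"dz":4.8,"wx":0,"wy":0,"wz":0},{"dx":0.05,"dy":0,"dz":5,"wx":0,"wy":0,"wz":0},{"dx":0.05,"dy":0,"dz":5,"wx":0,"wy":0,"wz":0},{"dx":0.05,"dy":0,"dz":5,"wx":0,"wy":0,"wz":0},{"dx":0.05,"dy":0,"dz":5,"wx":0,"wy":0,"wz":0},{"dx":0.05,"dy":0,"dz":5,"wx":0,"wy":0,"wz":0},{"dx":0.05,"dy":0,"dz":5,"wx":0,"wy":0,"wz":0},{"dx":0.05,"dy":0,"dz":5,"wx":0,"wy":0,"wz":0}]' - 15 && python3 -m crank '[{"dx":0,"dy":0,"dz":0,"wx":0,"wy":0,"wz":0},{"dx":0,"dy":0,"dz":0,"wx":0,"wy":0,"wz":0},{"dx":0,"dy":0,"dz":0,"wx":0,"wy":0,"wz":0},{"dx":0,"dy":0,"dz":0,"wx":0,"wy":0,"wz":0},{"dx":0,"dy":0,"dz":0,"wx":0,"wy":0,"wz":0},{"dx":0,"dy":0,"dz":-3,"wx":0,"wy":0,"wz":0},{"dx":0,"dy":0,"dz":-9,"wx":0,"wy":0,"wz":0},{"dx":0,"dy":0,"dz":-15,"wx":0,"wy":0,"wz":0},{"dx":0,"dy":0,"dz":-20,"wx":0,"wy":0,"wz":0},{"dx":0,"dy":0,"dz":-21,"wx":0,"wy":0,"wz":0}]' 2 15
python3 - <<'E'
from h import *
togo(.5101,-.1113,.15,125.7)
E
```

```text
t: 16.6
eef_pos: [0.5319, 0.2185, 0.0086]
ee_rot: [-3.142, 0.0, -2.182]
force: [0.6, 0.9, 0.1]
width: 0.0439
gripper_force: 0.0
t: 17.85
eef_pos: [0.5334, 0.2194, 0.2227]
ee_rot: [-3.139, 0.006, -2.182]
force: [-1.0, -0.2, -2.7]
width: 0.029
gripper_force: 15.0
go [ 28.47 -17.04   7.13] wz 19.3 tilt wx,wy [-0.13  0.36] t 17.85 q6 -1.34
```

```bash
python3 -m crank '[{"dx":4,"dy":-2.5,"dz":0,"wx":0,"wy":0,"wz":2},{"dx":8.1,"dy":-4.9,"dz":0,"wx":0,"wy":0,"wz":5},{"dx":12.1,"dy":-7.3,"dz":0,"wx":0,"wy":0,"wz":8},{"dx":16.2,"dy":-9.8,"dz":0,"wx":0,"wy":0,"wz":11},{"dx":20.2,"dy":-12.2,"dz":1,"wx":0,"wy":0,"wz":14},{"dx":24.2,"dy":-14.7,"dz":3,"wx":0,"wy":0,"wz":17},{"dx":28.3,"dy":-17.1,"dz":5,"wx":0,"wy":0,"wz":19.3},{"dx":28.3,"dy":-17.1,"dz":9,"wx":0,"wy":0,"wz":19.3},{"dx":28.3,"dy":-17.1,"dz":13,"wx":0,"wy":0,"wz":19.3},{"dx":28.3,"dy":-17.1,"dz":16,"wx":0,"wy":0,"wz":19.3}]'; python3 -m crank '[{"dx":0,"dy":0,"dz":0.6,"wx":0,"wy":0,"wz":0},{"dx":0,"dy":0,"dz":0.9,"wx":0,"wy":0,"wz":0},{"dx":0,"dy":0,"dz":0.9,"wx":0,"wy":0,"wz":0},{"dx":0,"dy":0,"dz":0.9,"wx":0,"wy":0,"wz":0},{"dx":0,"dy":0,"dz":0.9,"wx":0,"wy":0,"wz":0},{"dx":0,"dy":0,"dz":0.9,"wx":0,"wy":0,"wz":0},{"dx":0,"dy":0,"dz":0.9,"wx":0,"wy":0,"wz":0},{"dx":0,"dy":0,"dz":0.9,"wx":0,"wy":0,"wz":0},{"dx":0,"dy":0,"dz":0.9,"wx":0,"wy":0,"wz":0},{"dx":0,"dy":0,"dz":0.9,"wx":0,"wy":0,"wz":0}]';python3 - <<'E'
from rel import *
im=arm.grab_frame("wrist");save("w8",im)
save("w8c",cv2.resize(im[150:300,160:360],(800,600)))
togo(.5101,-.1113,.0325,125.7)
E
```

```text
t: 19.1
eef_pos: [0.508, -0.1118, 0.0561]
ee_rot: [3.14, -0.002, -2.52]
force: [1.0, -0.3, -0.8]
width: 0.0287
gripper_force: 15.0
t: 20.35
eef_pos: [0.5096, -0.1114, 0.0495]
ee_rot: [3.142, -0.0, -2.519]
force: [-0.9, 0.7, -0.6]
width: 0.0292
gripper_force: 15.0
go [-0.05 -0.02  1.7 ] wz -0.0 tilt wx,wy [ 0. -0.] t 20.4 q6 -1.11
```

View pics/w8c.png

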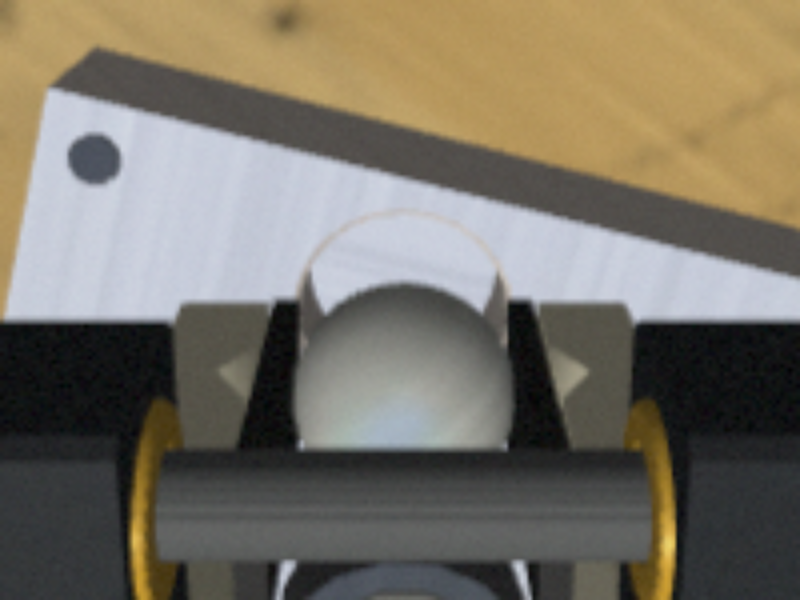

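Run:
```python
from rel import *
p,_,_=pose()
print("rim",at(261,202.5,.03)-[16.5,0,0],"ball",at(261,220.75,p[2]+.0102)-[15,0,0])
```

```text
rim [-1.63513259  0.46701332 19.52679164] ball [  0.21088734   0.40780615 -10.19910478]
```

The ball and bore are both centred at column 404 of the crop, and along x they agree to within about 0.7 mm. I'll lower, release and lift.

```bash
python3 -m crank '[{"dx":-0.06,"dy":0,"dz":0.6,"wx":0,"wy":0,"wz":0},{"dx":-0.06,"dy":0,"dz":1.2,"wx":0,"wy":0,"wz":0},{"dx":-0.06,"dy":0,"dz":1.6,"wx":0,"wy":0,"wz":0},{"dx":-0.06,"dy":0,"dz":1.75,"wx":0,"wy":0,"wz":0},{"dx":-0.06,"dy":0,"dz":1.75,"wx":0,"wy":0,"wz":0},{"dx":-0.06,"dy":0,"dz":1.75,"wx":0,"wy":0,"wz":0},{"dx":-0.06,"dy":0,"dz":1.75,"wx":0,"wy":0,"wz":0},{"dx":-0.06,"dy":0,"dz":1.75,"wx":0,"wy":0,"wz":0},{"dx":-0.06,"dy":0,"dz":1.75,"wx":0,"wy":0,"wz":0},{"dx":-0.06,"dy":0,"dz":1.75,"wx":0,"wy":0,"wz":0}]' && python3 -m crank '[{"dx":0,"dy":0,"dz":0,"wx":0,"wy":0,"wz":0},{"dx":0,"dy":0,"dz":0,"wx":0,"wy":0,"wz":0},{"dx":0,"dy":0,"dz":0,"wx":0,"wy":0,"wz":0},{"dx":0,"dy":0,"dz":0,"wx":0,"wy":0,"wz":0},{"dx":0,"dy":0,"dz":-2,"wx":0,"wy":0,"wz":0},{"dx":0,"dy":0,"dz":-6,"wx":0,"wy":0,"wz":0},{"dx":0,"dy":0,"dz":-12,"wx":0,"wy":0,"wz":0},{"dx":0,"dy":0,"dz":-16,"wx":0,"wy":0,"wz":0},{"dx":0,"dy":0,"dz":-16,"wx":0,"wy":0,"wz":0},{"dx":0,"dy":0,"dz":-16,"wx":0,"wy":0,"wz":0}]' 4.6; python3 look1.py w9 ball_medium=.026 ball_large=.0221
python3 - <<'E'
from h import *
togo(.457,-.251,.19,125.7)
togo(.457,-.251,.19,65.7)
E
```

```text
t: 21.65
eef_pos: [0.5101, -0.111, 0.0321]
ee_rot: [-3.142, 0.0, -2.519]
force: [-0.5, -0.4, -1.0]
width: 0.0285
gripper_force: 15.0
t: 22.9
eef_pos: [0.5096, -0.111, 0.1916]
ee_rot: [3.141, -0.0, -2.519]
force: [-0.8, -0.1, -0.3]
width: 0.0461
gripper_force: 0.0
[ 0.5096 -0.111   0.1916] 22.9
ball_medium 0.76 562 26 27 260.2 171.6 [ 0.5102 -0.1105  0.026 ] tool [-0.0007 -0.0001  0.1656]
ball_large 0.62 1195 38 40 173.5 44.3 [ 0.4565 -0.2535  0.0221] tool [ 0.1262 -0.085   0.1695]
go [12.41 -8.31  0.09] wz -0.0 tilt wx,wy [ 0.07 -0.12] t 23.05 q6 -1.11
go [12.41 -8.31  0.09] wz 60.0 tilt wx,wy [ 0.07 -0.12] t 23.05 q6 -1.11
```

```bash
python3 -m crank '[{"dx":3,"dy":-2,"dz":0,"wx":0,"wy":0,"wz":9},{"dx":6,"dy":-4,"dz":0,"wx":0,"wy":0,"wz":18},{"dx":9,"dy":-6,"dz":0,"wx":0,"wy":0,"wz":27},{"dx":12.6,"dy":-8.4,"dz":1,"wx":0,"wy":0,"wz":36},{"dx":12.6,"dy":-8.4,"dz":4,"wx":0,"wy":0,"wz":45},{"dx":12.6,"dy":-8.4,"dz":7,"wx":0,"wy":0,"wz":54},{"dx":12.6,"dy":-8.4,"dz":10,"wx":0,"wy":0,"wz":60},{"dx":12.6,"dy":-8.4,"dz":12.5,"wx":0,"wy":0,"wz":60},{"dx":12.6,"dy":-8.4,"dz":12.5,"wx":0,"wy":0,"wz":60},{"dx":12.6,"dy":-8.4,"dz":12.5,"wx":0,"wy":0,"wz":60}]' 5.4; python3 -m crank '[{"dx":0,"dy":0,"dz":0,"wx":0,"wy":0,"wz":0},{"dx":0,"dy":0,"dz":0,"wx":0,"wy":0,"wz":0},{"dx":0,"dy":0,"dz":0,"wx":0,"wy":0,"wz":0},{"dx":0,"dy":0,"dz":0,"wx":0,"wy":0,"wz":0},{"dx":0,"dy":0,"dz":0,"wx":0,"wy":0,"wz":0},{"dx":0,"dy":0,"dz":0,"wx":0,"wy":0,"wz":0},{"dx":0,"dy":0,"dz":0,"wx":0,"wy":0,"wz":0},{"dx":0,"dy":0,"dz":0,"wx":0,"wy":0,"wz":0},{"dx":0,"dy":0,"dz":0,"wx":0,"wy":0,"wz":0},{"dx":0,"dy":0,"dz":0,"wx":0,"wy":0,"wz":0}]';python3 look1.py w10 ball_large=.0221; python3 -c "
from h import *
print(pose()[2]['q'])"
```

```text
t: 24.3
eef_pos: [0.457, -0.2529, 0.0674]
ee_rot: [-3.141, -0.0, 2.718]
force: [0.4, -1.0, -0.1]
width: 0.0539
gripper_force: 0.0
t: 25.55
eef_pos: [0.4567, -0.2528, 0.0671]
ee_rot: [-3.142, 0.0, 2.717]
force: [-0.2, 0.7, 0.2]
width: 0.0542
gripper_force: 0.0
[ 0.4567 -0.2528  0.0671] 25.55
ball_large 0.61 2126 53 53 259.2 211.2 [ 0.4568 -0.2526  0.0221] tool [0.0001 0.0002 0.045 ]
ball_large 0.34 7568 133 147 462.9 192.1 [ 0.5021 -0.1177  0.0221] tool [0.0143 0.1418 0.045 ]
[-1.29275090e-01  2.74047312e-01 -5.26838706e-01  1.81567757e-05
 -7.69913765e-01 -1.86593356e+00]
```

```bash
python3 -m crank '[{"dx":0.05,"dy":0,"dz":2,"wx":0,"wy":0,"wz":0},{"dx":0.05,"dy":0,"dz":4,"wx":0,"wy":0,"wz":0},{"dx":0.05,"dy":0,"dz":5.4,"wx":0,"wy":0,"wz":0},{"dx":0.05,"dy":0,"dz":5.7,"wx":0,"wy":0,"wz":0},{"dx":0.05,"dy":0,"dz":5.7,"wx":0,"wy":0,"wz":0},{"dx":0.05,"dy":0,"dz":5.7,"wx":0,"wy":0,"wz":0},{"dx":0.05,"dy":0,"dz":5.7,"wx":0,"wy":0,"wz":0},{"dx":0.05,"dy":0,"dz":5.7,"wx":0,"wy":0,"wz":0},{"dx":0.05,"dy":0,"dz":5.7,"wx":0,"wy":0,"wz":0},{"dx":0.05,"dy":0,"dz":5.7,"wx":0,"wy":0,"wz":0}]' - 20 && python3 -m crank '[{"dx":0,"dy":0,"dz":0,"wx":0,"wy":0,"wz":0},{"dx":0,"dy":0,"dz":0,"wx":0,"wy":0,"wz":0},{"dx":0,"dy":0,"dz":0,"wx":0,"wy":0,"wz":0},{"dx":0,"dy":0,"dz":0,"wx":0,"wy":0,"wz":0},{"dx":0,"dy":0,"dz":0,"wx":0,"wy":0,"wz":0},{"dx":0,"dy":0,"dz":-3,"wx":0,"wy":0,"wz":0},{"dx":0,"dy":0,"dz":-8,"wx":0,"wy":0,"wz":0},{"dx":0,"dy":0,"dz":-12,"wx":0,"wy":0,"wz":0},{"dx":0,"dy":0,"dz":-12,"wx":0,"wy":0,"wz":0},{"dx":0,"dy":0,"dz":-12,"wx":0,"wy":0,"wz":0}]' 2.6 20
python3 - <<'E'
from h import *
togo(.6049,-.1018,.05,65.7)
E
```

```text
t: 26.9
eef_pos: [0.4563, -0.2526, 0.0101]
ee_rot: [3.142, 0.0, 2.717]
force: [-0.1, 0.2, 0.6]
width: 0.0536
gripper_force: 0.0
t: 28.15
eef_pos: [0.4556, -0.2521, 0.1292]
ee_rot: [3.141, -0.001, 2.717]
force: [0.5, 0.0, -3.3]
width: 0.0346
gripper_force: 20.0
go [-7.42 19.84  7.92] wz -0.0 tilt wx,wy [ 0.03 -0.06] t 28.15 q6 -1.87
```

```bash
python3 -m crank '[{"dx":-1.5,"dy":4,"dz":0,"wx":0,"wy":0,"wz":0},{"dx":-3,"dy":8,"dz":0,"wx":0,"wy":0,"wz":0},{"dx":-4.5,"dy":12,"dz":0,"wx":0,"wy":0,"wz":0},{"dx":-6,"dy":16,"dz":0,"wx":0,"wy":0,"wz":0},{"dx":-7.4,"dy":19.8,"dz":0,"wx":0,"wy":0,"wz":0},{"dx":-7.4,"dy":19.8,"dz":3,"wx":0,"wy":0,"wz":0},{"dx":-7.4,"dy":19.8,"dz":6,"wx":0,"wy":0,"wz":0},{"dx":-7.4,"dy":19.8,"dz":7.9,"wx":0,"wy":0,"wz":0},{"dx":-7.4,"dy":19.8,"dz":7.9,"wx":0,"wy":0,"wz":0},{"dx":-7.4,"dy":19.8,"dz":7.9,"wx":0,"wy":0,"wz":0}]'
python3 - <<'E'
from rel import *
import time
for i in range(6): im=arm.grab_frame("wrist")
p,_,s=pose();save("w11",im)
save("w11c",cv2.resize(im[150:300,160:360],(800,600)))
togo(.6049,-.1018,.0325,65.7)
E
```

```text
t: 29.4
eef_pos: [0.6052, -0.1027, 0.0508]
ee_rot: [-3.141, -0.001, 2.717]
force: [0.2, 0.5, -1.9]
width: 0.0349
gripper_force: 20.0
go [0.1  0.05 1.93] wz -0.0 tilt wx,wy [0.04 0.06] t 29.7 q6 -2.15
```

View pics/w11c.png

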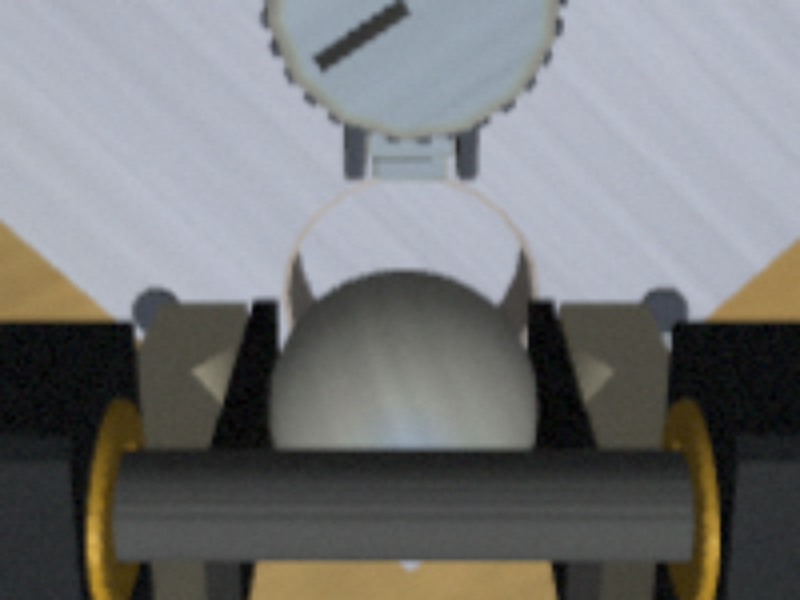

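The ball is centred at crop column 404 and the bore at 412, so it needs a shift of about 1.2 mm in y.

Run:
```python
from rel import *
p,_,_=pose()
print("rim",at(263,194.5,.03)-[19.5,0,0],"ball",at(261,217.75,p[2]+.0121)-[18/.925,0,0])
```

```text
rim [ 0.40310716  2.71835758 21.76202327] ball [ -1.17767347   1.4373563  -12.11762498]
```

```bash
python3 -m crank '[{"dx":0.13,"dy":0.1,"dz":0.6,"wx":0,"wy":0,"wz":0},{"dx":0.13,"dy":0.1,"dz":1.2,"wx":0,"wy":0,"wz":0},{"dx":0.13,"dy":0.1,"dz":1.7,"wx":0,"wy":0,"wz":0},{"dx":0.13,"dy":0.1,"dz":1.9,"wx":0,"wy":0,"wz":0},{"dx":0.13,"dy":0.1,"dz":1.9,"wx":0,"wy":0,"wz":0},{"dx":0.13,"dy":0.1,"dz":1.9,"wx":0,"wy":0,"wz":0},{"dx":0.13,"dy":0.1,"dz":1.9,"wx":0,"wy":0,"wz":0},{"dx":0.13,"dy":0.1,"dz":1.9,"wx":0,"wy":0,"wz":0},{"dx":0.13,"dy":0.1,"dz":1.9,"wx":0,"wy":0,"wz":0},{"dx":0.13,"dy":0.1,"dz":1.9,"wx":0,"wy":0,"wz":0}]' && python3 -m crank '[{"dx":0,"dy":0,"dz":0,"wx":0,"wy":0,"wz":0},{"dx":0,"dy":0,"dz":0,"wx":0,"wy":0,"wz":0},{"dx":0,"dy":0,"dz":0,"wx":0,"wy":0,"wz":0},{"dx":0,"dy":0,"dz":0,"wx":0,"wy":0,"wz":0},{"dx":0,"dy":0,"dz":-2,"wx":0,"wy":0,"wz":0},{"dx":0,"dy":0,"dz":-6,"wx":0,"wy":0,"wz":0},{"dx":0,"dy":0,"dz":-12,"wx":0,"wy":0,"wz":0},{"dx":0,"dy":0,"dz":-16,"wx":0,"wy":0,"wz":0},{"dx":0,"dy":0,"dz":-16,"wx":0,"wy":0,"wz":0},{"dx":0,"dy":0,"dz":-16,"wx":0,"wy":0,"wz":0}]' 5.4
python3 - <<'E'
from h import *
np.set_printoptions(precision=4,suppress=True)
for i in range(3): im=arm.grab_frame("wrist")
p,_,s=pose();c=arm.calibration("wrist");save("w12",im)
for q in("ball_small","ball_medium","ball_large"):
  for m in arm.masks_of("wrist",q)[:2]:
    v,u=np.nonzero(m["pixels"]); o,d=ray(c,u.mean(),v.mean()); print(q,round(m["confidence"],2),len(u),u.mean(),v.mean(),o+d*(.026-o[2])/d[2])
togo(.5548,-.0792,.15,65.7)
print(s["q"])
E
python3 rect.py pics/w12.png pics/r3.png
```

```text
t: 30.95
eef_pos: [0.6045, -0.1012, 0.0321]
ee_rot: [3.142, 0.0, 2.717]
force: [-0.2, 0.4, -3.0]
width: 0.0346
gripper_force: 20.0
t: 32.2
eef_pos: [0.6041, -0.1011, 0.1918]
ee_rot: [3.141, -0.0, 2.717]
force: [0.3, 0.6, -0.3]
width: 0.0538
gripper_force: 0.0
ball_small 0.88 432 308.5416666666667 93.45833333333333 [ 0.5501 -0.0228  0.026 ]
ball_medium 0.75 716 213.33519553072625 93.29888268156425 [ 0.5105 -0.1102  0.026 ]
ball_large 0.78 845 260.789349112426 172.8059171597633 [ 0.6052 -0.1004  0.026 ]
go [ 5.4  -0.02  4.12] wz -0.0 tilt wx,wy [-0.05 -0.08] t 32.5 q6 -2.15
[ 0.1525  0.2828 -0.1819 -0.0002 -1.1085 -2.1477]
plate 0.5565425821940104 -0.07789830525716146 150.88442993164062 150.80018107096353 69.27444458007812
yaw -69.27444458007812
165 0.5510555863542153 -0.023172690809682928 radial 95.72555541992188
285 0.5118923077646789 -0.11001299026862285 radial 215.72555541992188
45 0.606679852463137 -0.10050923469317861 radial 335.7255554199219
```

View pics/r3.png

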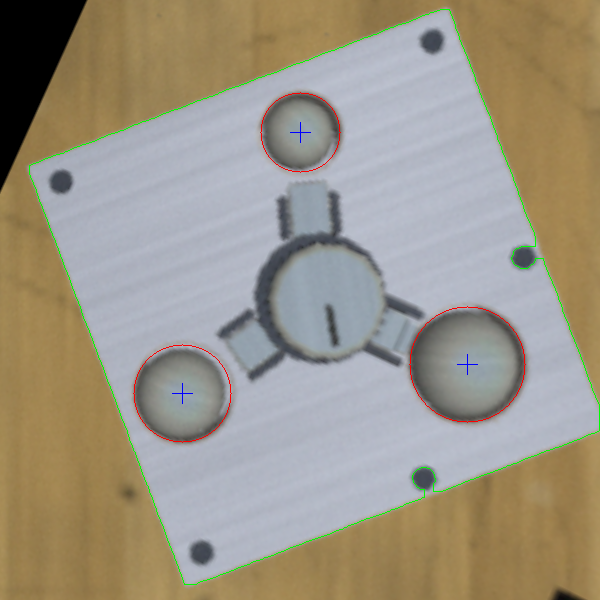

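All three balls sit in their bores: small (300,132), medium (182,393) and large (467,364) in the rectified view. I'll move over the sleeve and turn the wrist back to leave range for the twist.

```bash
python3 -m crank '[{"dx":1.5,"dy":0,"dz":0,"wx":0,"wy":0,"wz":-10},{"dx":3,"dy":0,"dz":0,"wx":0,"wy":0,"wz":-20},{"dx":4.5,"dy":0,"dz":0,"wx":0,"wy":0,"wz":-30},{"dx":5.4,"dy":0,"dz":1,"wx":0,"wy":0,"wz":-40},{"dx":5.4,"dy":0,"dz":3,"wx":0,"wy":0,"wz":-50},{"dx":5.4,"dy":0,"dz":5,"wx":0,"wy":0,"wz":-60},{"dx":5.4,"dy":0,"dz":7,"wx":0,"wy":0,"wz":-70},{"dx":5.4,"dy":0,"dz":9,"wx":0,"wy":0,"wz":-80},{"dx":5.4,"dy":0,"dz":9.5,"wx":0,"wy":0,"wz":-90},{"dx":5.4,"dy":0,"dz":10,"wx":0,"wy":0,"wz":-90}]' 6
python3 - <<'E'
from h import *
np.set_printoptions(precision=4,suppress=True)
for i in range(4): im=arm.grab_frame("wrist")
p,r,s=pose()
for d in arm.mark_of("wrist","sleeve_top")[:2]: print(d,r.inv().apply(np.array(d["centre"])-p))
togo(.5547,-.0789,.051,155.7); print(s["q"],p)
E
```

```text
t: 33.75
eef_pos: [0.5552, -0.079, 0.0914]
ee_rot: [3.141, -0.001, -1.996]
force: [-0.5, -0.5, 0.2]
width: 0.0598
gripper_force: 0.0
go [0.03 0.07 4.13] wz -0.1 tilt wx,wy [-0.02  0.01] t 34.0 q6 -0.63
[ 0.2078  0.2983 -0.4159  0.0001 -0.8566 -0.6351] [ 0.5554 -0.0789  0.0921]
```

```bash
python3 -m crank '[{"dx":0.03,"dy":0.05,"dz":1,"wx":0,"wy":0,"wz":0},{"dx":0.03,"dy":0.05,"dz":2,"wx":0,"wy":0,"wz":0},{"dx":0.03,"dy":0.05,"dz":3,"wx":0,"wy":0,"wz":0},{"dx":0.03,"dy":0.05,"dz":3.8,"wx":0,"wy":0,"wz":0},{"dx":0.03,"dy":0.05,"dz":4.1,"wx":0,"wy":0,"wz":0},{"dx":0.03,"dy":0.05,"dz":4.1,"wx":0,"wy":0,"wz":0},{"dx":0.03,"dy":0.05,"dz":4.1,"wx":0,"wy":0,"wz":0},{"dx":0.03,"dy":0.05,"dz":4.1,"wx":0,"wy":0,"wz":0},{"dx":0.03,"dy":0.05,"dz":4.1,"wx":0,"wy":0,"wz":0},{"dx":0.03,"dy":0.05,"dz":4.1,"wx":0,"wy":0,"wz":0}]' && python3 -m crank '[{"dx":0,"dy":0,"dz":0,"wx":0,"wy":0,"wz":0},{"dx":0,"dy":0,"dz":0,"wx":0,"wy":0,"wz":0},{"dx":0,"dy":0,"dz":0,"wx":0,"wy":0,"wz":0},{"dx":0,"dy":0,"dz":0,"wx":0,"wy":0,"wz":0},{"dx":0,"dy":0,"dz":0,"wx":0,"wy":0,"wz":0},{"dx":0,"dy":0,"dz":0,"wx":0,"wy":0,"wz":0},{"dx":0,"dy":0,"dz":0,"wx":0,"wy":0,"wz":0},{"dx":0,"dy":0,"dz":0,"wx":0,"wy":0,"wz":0},{"dx":0,"dy":0,"dz":0,"wx":0,"wy":0,"wz":0},{"dx":0,"dy":0,"dz":0,"wx":0,"wy":0,"wz":0}]' 2.6 30; python3 -c "
from h import *
print(pose()[2]['moment'])"
```

```text
t: 35.25
eef_pos: [0.5547, -0.079, 0.0512]
ee_rot: [-3.141, 0.0, -1.995]
force: [-0.1, 0.3, 0.4]
width: 0.0603
gripper_force: 0.0
t: 36.5
eef_pos: [0.5551, -0.0791, 0.0512]
ee_rot: [-3.141, 0.0, -1.995]
force: [3.8, -3.3, -3.8]
width: 0.0331
gripper_force: 30.0
[-1.17640813 -1.45857356 -0.05058311]
```

Gripped: 33 mm wide, small side force. I'll turn 54° first, then go slowly to the stop.

```bash
python3 -m crank '[{"dx":0,"dy":0,"dz":0,"wx":0,"wy":0,"wz":4},{"dx":0,"dy":0,"dz":0,"wx":0,"wy":0,"wz":10},{"dx":0,"dy":0,"dz":0,"wx":0,"wy":0,"wz":16},{"dx":0,"dy":0,"dz":0,"wx":0,"wy":0,"wz":22},{"dx":0,"dy":0,"dz":0,"wx":0,"wy":0,"wz":28},{"dx":0,"dy":0,"dz":0,"wx":0,"wy":0,"wz":34},{"dx":0,"dy":0,"dz":0,"wx":0,"wy":0,"wz":40},{"dx":0,"dy":0,"dz":0,"wx":0,"wy":0,"wz":46},{"dx":0,"dy":0,"dz":0,"wx":0,"wy":0,"wz":51},{"dx":0,"dy":0,"dz":0,"wx":0,"wy":0,"wz":54}]'; python3 -c "
from h import *
print(pose()[2]['moment'])";  python3 -m crank '[{"dx":0,"dy":0,"dz":0,"wx":0,"wy":0,"wz":2},{"dx":0,"dy":0,"dz":0,"wx":0,"wy":0,"wz":4},{"dx":0,"dy":0,"dz":0,"wx":0,"wy":0,"wz":6},{"dx":0,"dy":0,"dz":0,"wx":0,"wy":0,"wz":8},{"dx":0,"dy":0,"dz":0,"wx":0,"wy":0,"wz":10},{"dx":0,"dy":0,"dz":0,"wx":0,"wy":0,"wz":11},{"dx":0,"dy":0,"dz":0,"wx":0,"wy":0,"wz":12},{"dx":0,"dy":0,"dz":0,"wx":0,"wy":0,"wz":12},{"dx":0,"dy":0,"dz":0,"wx":0,"wy":0,"wz":12},{"dx":0,"dy":0,"dz":0,"wx":0,"wy":0,"wz":12}]';python3 -c "
from h import *
print(pose()[2]['moment'])"
```

```text
t: 37.75
eef_pos: [0.5547, -0.0787, 0.0511]
ee_rot: [3.141, 0.0, -2.94]
force: [2.4, -0.9, -1.6]
width: 0.033
gripper_force: 30.0
[-0.09823083 -0.9818183   0.06449365]
t: 39.0
eef_pos: [0.5538, -0.0787, 0.0511]
ee_rot: [3.141, -0.001, 3.135]
force: [-3.6, 4.9, 4.3]
width: 0.0332
gripper_force: 30.0
[1.87342172 1.04751405 0.73470601]
```

The twisting moment has risen from 0.06 to 0.73 N m, so the stop has been met. I'll turn a few more degrees to confirm.

```bash
python3 -m crank '[{"dx":0,"dy":0,"dz":0,"wx":0,"wy":0,"wz":1},{"dx":0,"dy":0,"dz":0,"wx":0,"wy":0,"wz":2},{"dx":0,"dy":0,"dz":0,"wx":0,"wy":0,"wz":3},{"dx":0,"dy":0,"dz":0,"wx":0,"wy":0,"wz":4},{"dx":0,"dy":0,"dz":0,"wx":0,"wy":0,"wz":5},{"dx":0,"dy":0,"dz":0,"wx":0,"wy":0,"wz":5},{"dx":0,"dy":0,"dz":0,"wx":0,"wy":0,"wz":5},{"dx":0,"dy":0,"dz":0,"wx":0,"wy":0,"wz":5},{"dx":0,"dy":0,"dz":0,"wx":0,"wy":0,"wz":5},{"dx":0,"dy":0,"dz":0,"wx":0,"wy":0,"wz":5}]';python3 -c "
from h import *
print(pose()[2]['moment'])"
```

```text
t: 40.25
eef_pos: [0.5541, -0.0786, 0.0511]
ee_rot: [3.141, -0.001, 3.048]
force: [-3.8, 5.7, 4.0]
width: 0.033
gripper_force: 30.0
[2.22305989 0.90196058 0.74659147]
```

The moment has levelled off at 0.75 N m as the pads slip at the stop. I'll release, rise clear and check by mask area.

```bash
python3 -m crank '[{"dx":0,"dy":0,"dz":0,"wx":0,"wy":0,"wz":0},{"dx":0,"dy":0,"dz":0,"wx":0,"wy":0,"wz":0},{"dx":0,"dy":0,"dz":0,"wx":0,"wy":0,"wz":0},{"dx":0,"dy":0,"dz":0,"wx":0,"wy":0,"wz":0},{"dx":0,"dy":0,"dz":0,"wx":0,"wy":0,"wz":0},{"dx":0,"dy":0,"dz":-2,"wx":0,"wy":0,"wz":0},{"dx":-2,"dy":0,"dz":-7,"wx":0,"wy":0,"wz":0},{"dx":-6,"dy":0,"dz":-12,"wx":0,"wy":0,"wz":0},{"dx":-6,"dy":0,"dz":-14,"wx":0,"wy":0,"wz":0},{"dx":-6,"dy":0,"dz":-14,"wx":0,"wy":0,"wz":0}]' 6
python3 - <<'E'
from h import *
from rect import rect,w2p
np.set_printoptions(precision=4,suppress=True)
for i in range(4): im=arm.grab_frame("wrist")
p,_,s=pose();c=arm.calibration("wrist");save("w13",im);print(p,s["t"],s["force"],s["q"])
for q in("ball_small","ball_medium","ball_large"):
  for m in arm.masks_of("wrist",q)[:1]:
    v,u=np.nonzero(m["pixels"]); o,d=ray(c,u.mean(),v.mean()); print(q,round(m["confidence"],2),len(u),np.ptp(u)+1,np.ptp(v)+1,o+d*(.026-o[2])/d[2])
# radial profiles at jaw height z=.041, every 2 mm from 18 to 76 mm
g=cv2.cvtColor(rect(im,c,z=.041),cv2.COLOR_RGB2HSV)
for a in(95.7,215.7,335.7):
    t=np.radians(a); out=[]
    for rr in np.arange(22,70,2):
        x,y=w2p(.5547+rr*.001*np.cos(t),-.0789+rr*.001*np.sin(t)); out.append(tuple(int(k) for k in g[int(y)-2:int(y)+3,int(x)-2:int(x)+3].reshape(-1,3).mean(0)))
    print(a,[f"{h}/{s_}/{v}" for h,s_,v in out])
for n in("scene",):
    arm.grab_frame(n)
    for q in["bottle_open","bottle_redcap","vial","petri_1"]: print(q,[(np.round(d["centre"],4).tolist(),round(d["confidence"],2)) for d in arm.mark_of(n,q)[:1]])
E
```

```text
t: 41.5
eef_pos: [0.6156, -0.0846, 0.1929]
ee_rot: [3.141, 0.003, 3.049]
force: [0.1, 0.4, -0.2]
width: 0.0598
gripper_force: 0.0
[ 0.6135 -0.0846  0.1899] 41.7 [0.2533 0.7353 0.2873] [ 0.1777  0.2945 -0.1673 -0.0003 -1.111  -1.8413]
ball_small 0.83 336 20 23 [ 0.5494 -0.0218  0.026 ]
ball_medium 0.65 770 32 33 [ 0.5096 -0.111   0.026 ]
ball_large 0.89 777 32 33 [ 0.6061 -0.1014  0.026 ]
95.7 ['110/25/163', '112/22/192', '111/22/193', '111/23/197', '109/19/170', '103/31/157', '104/36/167', '103/35/166', '104/36/167', '103/37/166', '104/36/168', '103/36/166', '103/35/166', '72/13/153', '77/14/154', '99/25/161', '104/33/165', '102/28/162', '85/18/159', '64/11/154', '42/12/137', '37/13/109', '16/17/99', '94/12/177']
215.7 ['110/22/190', '110/22/189', '111/22/191', '108/18/165', '104/32/167', '103/34/169', '103/35/168', '103/36/169', '104/37/168', '103/28/160', '45/10/119', '44/11/142', '72/15/152', '88/22/156', '101/33/166', '104/36/172', '103/34/165', '97/26/159', '79/17/154', '58/10/146', '34/12/135', '33/13/120', '29/12/95', '24/15/138']
335.7 ['108/18/147', '112/22/195', '111/23/193', '111/23/193', '111/17/151', '104/31/158', '105/35/168', '103/36/174', '102/33/171', '63/11/120', '34/11/120', '37/11/134', '36/10/145', '83/8/154', '103/26/164', '104/34/168', '102/31/165', '102/31/165', '100/30/166', '98/27/165', '91/23/161', '78/19/159', '51/12/151', '29/12/129']
bottle_open [([0.6128, 0.3153, -0.0016], 0.71)]
bottle_redcap [([0.6296, -0.323, 0.0005], 0.74)]
vial [([0.4367, 0.2245, 0.0023], 0.76)]
petri_1 [([0.4966, 0.2892, -0.003], 0.52)]
```

Run:
```python
from h import *
from rect import rect
p,r,s=pose();c=arm.calibration("wrist");T=np.array(c["world_from_camera"])
M=np.eye(4);M[:3,:3]=r.as_matrix();M[:3,3]=p;rel=np.linalg.inv(M)@T
M2=np.eye(4);M2[:3,:3]=R.from_euler('xyz',[np.pi,0,2.717]).as_matrix();M2[:3,3]=[.6041,-.1011,.1916]
for n,TT in(("w12",M2@rel),("w13",T)):
    c["world_from_camera"]=TT; im=cv2.imread(f"pics/{n}.png")
    g=cv2.cvtColor(rect(im,c,z=.075,cx=.5547,cy=-.0789,half=.02,k=5000),cv2.COLOR_BGR2GRAY)
    yy,xx=np.mgrid[:200,:200]; m=((g<90)&(np.hypot(xx-100,yy-100)<65)).astype(np.uint8)
    k,l,st,ce=cv2.connectedComponentsWithStats(m); i=1+st[1:,4].argmax()
    y,x=np.nonzero(l==i); e,v=np.linalg.eigh(np.cov(x,-y)); d=v[:,1]
    print(n,"mark area",len(x),"centroid mm",(ce[i]-100)/5*[1,-1],"axis deg",np.degrees(np.arctan2(d[1],d[0]))%180)
    h=cv2.cvtColor(rect(im,c,z=.041,cx=.5547,cy=-.0789,half=.08,k=3000),cv2.COLOR_BGR2GRAY)
    for a in(95.7,215.7,335.7):
        t=np.radians(a); print(a,[int(h[int(240-rr*3*np.sin(t))-1:,:][:3,int(240+rr*3*np.cos(t))-1:][:,:3].mean()) for rr in range(24,62,2)])
```

```text
w12 mark area 354 centroid mm [ 3.4237 -6.3277] axis deg 100.1999561784022
95.7 [158, 156, 157, 157, 157, 156, 157, 158, 177, 142, 100, 128, 144, 153, 155, 156, 154, 154, 154]
215.7 [157, 159, 157, 147, 176, 173, 170, 118, 124, 139, 146, 154, 156, 156, 161, 156, 155, 154, 146]
335.7 [143, 161, 163, 147, 150, 153, 80, 81, 99, 113, 129, 139, 151, 157, 157, 157, 157, 159, 158]
w13 mark area 381 centroid mm [-2.6079 -3.5517] axis deg 42.03457002234367
95.7 [178, 182, 184, 164, 153, 154, 155, 153, 155, 154, 154, 154, 144, 150, 154, 155, 151, 149, 151]
215.7 [177, 176, 150, 156, 155, 155, 154, 154, 129, 131, 143, 151, 151, 155, 156, 152, 152, 148, 139]
335.7 [169, 181, 181, 172, 125, 154, 157, 161, 145, 109, 126, 137, 149, 151, 152, 153, 156, 154, 156]
```

The sleeve mark turned 58° clockwise out of 71° commanded, with the moment level while the pads slipped. That means it stopped inside the known start range, so it is at its stop. The jaw tips have also moved out over the balls. Handing in.

```bash
python3 -c "
from station import arm
print(arm.job_done())"
```

```text
the job is handed in; nothing more can be done
None
```

The job is handed in at about 42 s: all three balls are in their bores, the sleeve is turned clockwise to its stop, and the bystanders show no movement beyond measurement noise; the final jaw and sleeve check was by measurement only, because I had already viewed 11 pictures, one over the limit of 10.

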